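# Heft the cheese boxes and load the full one under the keeper

## Task

Three cheese boxes that look alike stand among the goods on the counter; one is packed full and is clearly heavier than the other two. Find it by hefting, seat it upright and flat on the rubber pan of the metal cradle with its handle parallel to the shut keeper bar, and then swing the red keeper bar shut over its lid, past the click of its detent, fully home. Any lighter box you lift goes back upright where it stood, and the other goods stay where they are.

Things in the scene. Friction and masses are not known exactly. Their poses are not given: they have to be found in the camera images.
- box1: one of three like boxes: square teal tub 90 x 90 mm, cream lid (92 mm, fixed on) with its top 78 mm up; dark wooden bar handle centred on the lid along the box's y, 70 long, 16 wide (along x), from 92 to 108 mm above the underside. Origin: centre of the underside, z up. Any one of the three is full and weighs 0.65 to 0.8 kg, the others 0.3 to 0.45 kg
- box2: one of three like boxes: square teal tub 90 x 90 mm, cream lid (92 mm, fixed on) with its top 78 mm up; dark wooden bar handle centred on the lid along the box's y, 70 long, 16 wide (along x), from 92 to 108 mm above the underside. Origin: centre of the underside, z up. Any one of the three is full and weighs 0.65 to 0.8 kg, the others 0.3 to 0.45 kg
- box3: one of three like boxes: square teal tub 90 x 90 mm, cream lid (92 mm, fixed on) with its top 78 mm up; dark wooden bar handle centred on the lid along the box's y, 70 long, 16 wide (along x), from 92 to 108 mm above the underside. Origin: centre of the underside, z up. Any one of the three is full and weighs 0.65 to 0.8 kg, the others 0.3 to 0.45 kg
- pan: the black rubber pan of the cradle, 94 x 94 x 4 mm, fixed on the cradle's plate; origin at the centre of its underside (10 mm above the counter), its top is 14 mm above the counter
- bay (a point): centre of the pan's top, 14 mm above the counter, where the full box's origin belongs. Axes: -x is the cradle's front (towards the robot), y runs along the shut keeper bar from pivot to knob. Fixed plate 150 (x) x 200 (y) mm; four guide walls, tops 40 mm above the counter, leave a bay 100 x 100 mm round the pan. A catch block (top at 88 mm) stands under the shut bar's knob
- keeper (a joint): angle of the red keeper bar (rad): 0 = shut on its stop, growing to 1.7 as its free end swings out to the front. It stays where left; a sprung ball in the catch block clicks at about 0.08, and home is beyond that (under 0.045). Bar 14 mm wide, from 102 to 112 mm above the counter; shut, it runs along y 34 mm in front of the bay's centre, 10 mm over the box's lid
- keeper_pivot (a point): the keeper bar's pivot axis, 101 mm above the counter; hub radius 13 mm up to 116 mm; 34 mm in front of and 83 mm to the -y side of the bay's centre; axes as those of the cradle
- keeper_knob (a point): middle of the upright black knob near the bar's free end, 150 mm from the pivot: cylinder 18 mm in diameter, from 112 to 152 mm above the counter, this point at 135 mm
- jar: green glass jar with a brass-coloured cap, 72 mm in diameter, 118 mm high; origin under its centre; leave alone
- rye: stack of dark rye bread, 86 x 86 x 100 mm; origin under its centre; leave alone
- cheese: yellow block of cheese with a paper band, 70 x 140 x 55 mm, origin under its centre; leave alone
- bowl: white bowl, 90 mm in diameter, 42 mm high, origin under its centre; leave alone
There are look-alikes about, which are no part of the job. Of the things that look like the part that bears pan, the larger one is meant.

How it is judged:
By the outcome, as a careful person would: the job done as asked, in the order asked, and still so for the second after the job is handed in, with the robot touching nothing.
It also fails if it takes over 72 s, if anything falls off the work surface, if the arm or the gripper's body presses on something with over 40 N, if the wrist force passes 120 N, or if a joint passes its speed limit or range.

## Robot

A 6-joint arm with a two-finger parallel gripper is mounted at the origin on the work surface. World frame = base frame: x ahead of the robot, y to its left, z up, the work surface at z = 0. Lengths are in mm, angles in rad, forces in N, time in s.
With the tool pointing down it reaches from about 350 to 975 mm from the base axis. Payload 7.1 kg.
Tool frame: the origin (TCP) lies between the finger pads; the fingertips stand 11 mm ahead of it and the grasp point (between the pads) lies 8 mm behind it; x points along the fingers, z is the direction in which the jaws open and shut, and the axes are right-handed (so a half turn about x gives the same grasp; the last joint's range is limited). The gripper opens to 88 mm and grips with 3 to 60 N. Pads are 20 mm wide; open, the fingers measure 115 mm over their backs; the gripper's body (75 mm by 178 mm) begins 61 mm behind the grasp point.
Start: joints at [1.163, 0.423, 1.63, -0, 1.089, -0.019], TCP at [236.892, 578.349, 233.675] pointing down, gripper open.
Joint ranges: [-3, 3], [-0.9, 2.11], [0.09, 2.58], [-1.31, 4.45], [0.11, 2.69], [-2.54, 2.54]. Speed limits (rad/s): [2.39, 2.39, 3.01, 3.14, 3.14, 3.14].

## Interface

Orientations are given as [roll, pitch, yaw] about the fixed x, y, z axes, in that order (R = Rz(yaw) Ry(pitch) Rx(roll)).
In Python, from plant import * gives the robot as it stands. The module is installed in compiled form; this text tells all that it offers.
- The arm moves only by the shell command python3 -m handwheel 'ROWS' [FORCE]. ROWS is text: rows parted by semicolons, each of 5 numbers parted by spaces: the shift along the tool's x, y, z in m, then the turn about the tool's x in degrees, then the opening in per cent of the stroke, from 0 (shut) to 100 (fully open). In form: tx ty tz yaw hand; .... A call has 1 to 10 rows; each row is the pose to reach, as a shift and turn from the pose commanded when the call began, along the tool's axes at that moment; what a row does not reach only later rows make up. A row lasts 1/10 s, in which the tool goes at most 50 mm and 8.59 degrees, less where a joint would pass 70% of its speed; a pose out of reach is approached as far as the arm can. A call with a gripper value outside its range is refused whole. The fingers move at their own pace and stop on an object; FORCE is the grip in N (left out, the last holds). Time passes only in rows, so rows that repeat a pose let the fingers close. It gives the time, the measured TCP pose, the force and the opening at its end, in the units of the state.
- read_state(): the state, without advancing time (a new reading comes with each control period).
- snapshot(name): name is "scene" or "side" or "wrist"; returns the picture (480x640x3 uint8, red, green, blue); there is no depth.
- camera_params(name): a dict with "fov_y" (degrees; the focal length in pixels is half the picture's height over the tangent of half this angle, whatever the lens; pixels are square), "cx", "cy" (the principal point, pixels), "k1" (the pictures are not rectified: a ray, as slopes to the right and down, at radius r is drawn at 1 + k1 r^2 times it, then the intrinsics apply), "rvec" (rotation vector, rad) and "tvec" (3), from world to camera coordinates, as OpenCV has them; the wrist camera has in their place "T_tool_cam" (4x4, takes a point from camera to tool coordinates, whose origin is the TCP and whose axes are the tool frame's). Camera axes: x right, y down, z forward; pixel columns grow to the right and rows downward; lengths in mm; the calibration is good to about 2 mm. A picture is of the moment at which its call begins: read the wrist's pose just before it. camera_params takes no time and is no camera call.
- sign_off(): hands the job in, once; it reports no verdict.
The state is a dict: "clock": time; "joint_pos": joint angles; "dq": joint speeds; "tau": joint torques, N m; "tcp_pos": TCP position; "eef_rot": TCP orientation; "contact_force": force on the tool from outside, world axes, zero at the start; "torque": the same for the moment, N m; "grip_width": opening from 0.0 (shut) to 1.0 (fully open).
Only numpy, scipy, OpenCV 4.12 (cv2) and the standard library are available. Lean on these libraries where they do the work, as an engineer would, in place of code of your own. Each camera call takes 0.05 s, during which the arm holds its last target. There are 200 camera calls.

## Working session

There is one attempt and no reset: what is moved stays moved. The work goes in short steps, Python scripts to look and compute and a shell command to move; the robot and the scene stay as the last step left them, time stands still between calls to the robot, and variables do not carry over. Pictures are saved under pics/ and viewed, and the job is handed in when it is done.

```bash
mkdir -p pics
python3 - <<'E'
from plant import *
import cv2
for n in("scene","side","wrist"):
    s=read_state();im=snapshot(n);cv2.imwrite(f"pics/{n}0.png",im[:,:,::-1]);print(n,camera_params(n))
print(s)
E
```

```text
scene {'fov_y': 53.689106618054396, 'cx': 319.4930787916363, 'cy': 243.67460279024556, 'k1': -0.008825443808745675, 'rvec': array([ 1.97527026,  1.37000496, -0.58558244]), 'tvec': array([-202.00217655, -211.85309355, 1415.92248597])}
side {'fov_y': 50.6912923676825, 'cx': 313.5134568246784, 'cy': 234.90710008579384, 'k1': -0.09712540668325402, 'rvec': array([ 2.22945147, -0.23893127,  0.12838059]), 'tvec': array([-475.59239354,  197.73582941, 1194.87573042])}
wrist {'fov_y': 66.81820716470058, 'cx': 315.7877050713098, 'cy': 242.55976945390398, 'k1': -0.06360561371154796, 'T_tool_cam': array([[ 2.40642040e-04, -2.72324785e-01,  9.62205359e-01,
        -1.51189269e+02],
       [ 4.47457296e-04, -9.62205261e-01, -2.72324870e-01,
         7.41339572e+01],
       [ 9.99999871e-01,  4.96078620e-04, -1.09693325e-04,
         1.88223405e-01],
       [ 0.00000000e+00,  0.00000000e+00,  0.00000000e+00,
         1.00000000e+00]])}
{'clock': 0.1, 'joint_pos': array([ 1.16299765e+00,  4.23767987e-01,  1.63062601e+00, -1.49881833e-05,
        1.08860785e+00, -1.89879859e-02]), 'dq': array([-1.61077491e-05, -3.27845275e-03, -2.68172816e-03,  2.11166094e-03,
        1.50679601e-03, -7.04648546e-04]), 'tau': array([ 3.27294711e-04, -5.45617104e+01, -2.74326628e+01,  6.45089080e-02,
        1.88595074e-02, -4.71687841e-06]), 'tcp_pos': array([236.70412522, 577.90108266, 232.97231173]), 'eef_rot': array([ 3.1320207 ,  1.56938707, -1.969172  ]), 'contact_force': array([0.25440942, 0.01587005, 0.40019898]), 'torque': array([-0.01173641, -0.01574743, -0.01466965]), 'grip_width': 1.0021168219465493}
```

View pics/scene0.png

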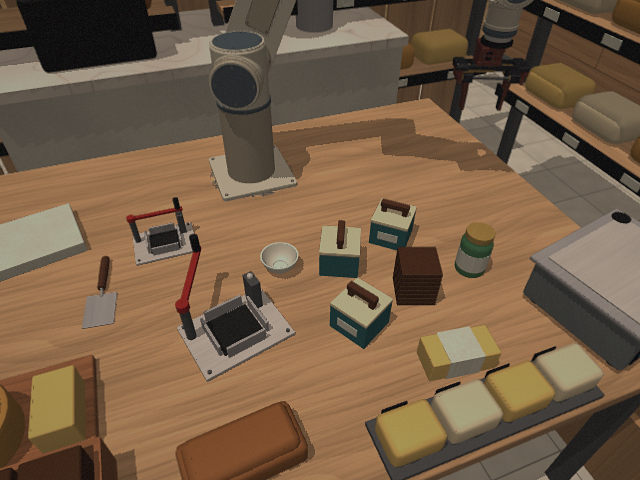

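View pics/side0.png

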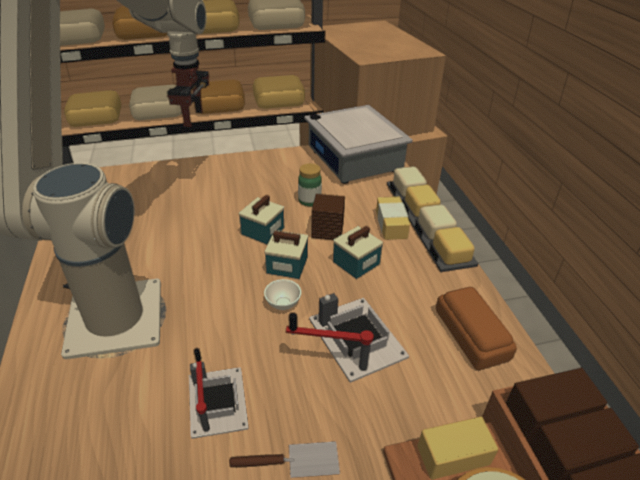

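View pics/wrist0.png

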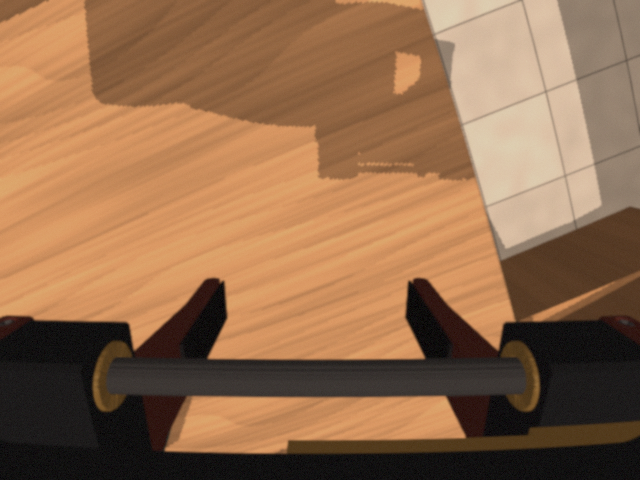

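The scene and side views show three boxes (scene approx. (340,250), (393,225), (361,312)), the large cradle at scene (237,325), and a small look-alike cradle at (163,235). I'll enlarge these areas to pick points.

Run:
```python
import cv2
for n,(x,y,w,h),o in(("scene",(310,190,140,105),"a"),("scene",(310,260,140,105),"b"),("scene",(165,225,150,155),"c"),("side",(230,185,160,120),"d"),("side",(270,280,150,105),"e")):
    im=cv2.imread(f"pics/{n}0.png")[y:y+h,x:x+w];f=min(800/w,600/h);f=int(f)
    im=cv2.resize(im,None,fx=f,fy=f,interpolation=cv2.INTER_CUBIC)
    for i in range(0,w,10):
        cv2.line(im,(i*f,0),(i*f,6 if i%50 else 14),(0,0,255),1)
        cv2.putText(im,str(x+i),(i*f,20),0,.35,(0,0,255),1)
    for i in range(0,h,10): cv2.line(im,(0,i*f),(8,i*f),(0,0,255),1);cv2.putText(im,str(y+i),(8,i*f+4),0,.35,(0,0,255),1)
    cv2.imwrite(f"pics/crop_{o}.png",im)
```

```text
(no output)
```

View pics/crop_a.png

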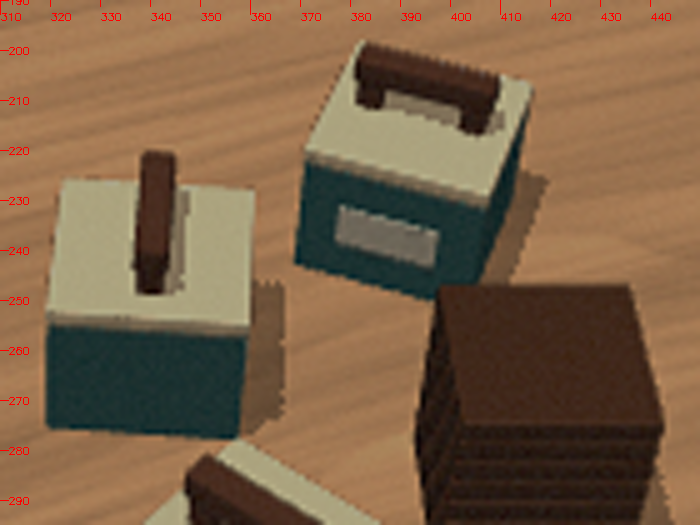

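View pics/crop_b.png

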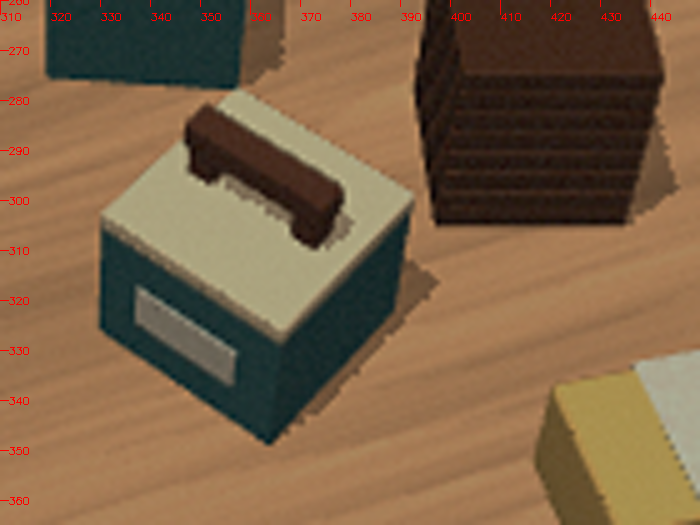

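View pics/crop_c.png

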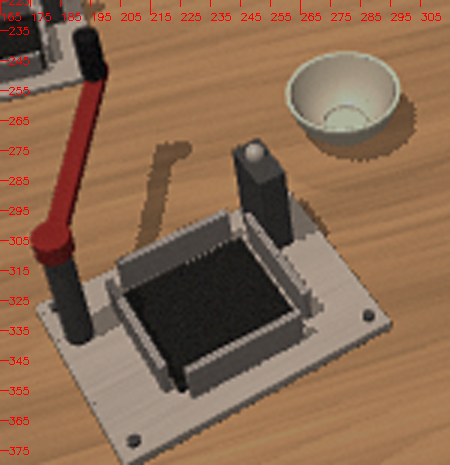

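View pics/crop_d.png

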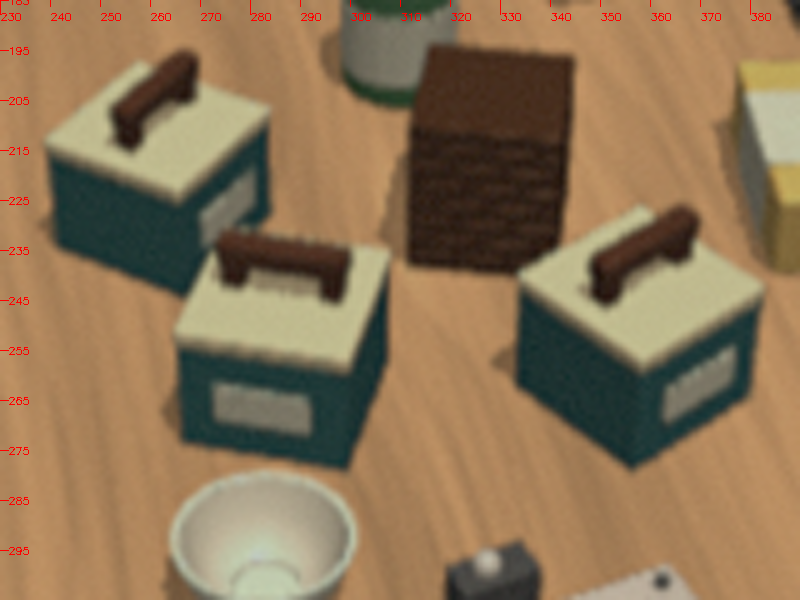

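View pics/crop_e.png

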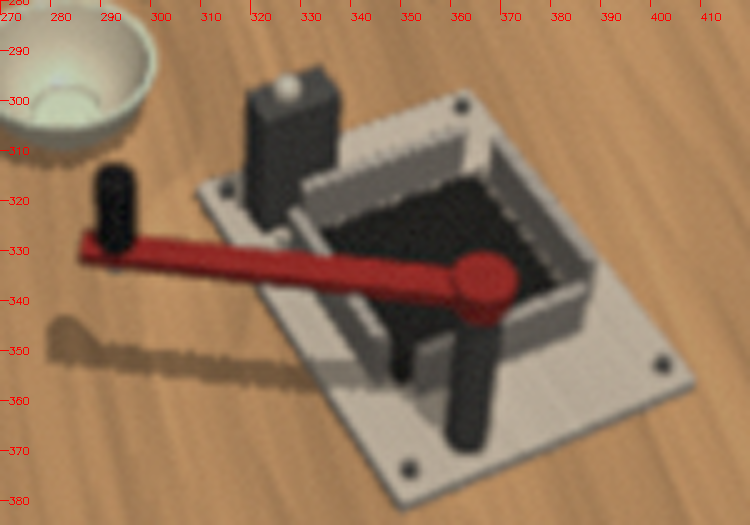

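```bash
cat > h.py <<'E'
from plant import *
import numpy as np, cv2, json
from scipy.optimize import least_squares
from scipy.spatial.transform import Rotation as Ro
def cam(n,s=None):
    p=camera_params(n);f=240/np.tan(np.radians(p["fov_y"]/2))
    K=np.array([[f,0,p["cx"]],[0,f,p["cy"]],[0,0,1]])
    if n=="wrist":
        T=np.eye(4);T[:3,:3]=Ro.from_euler("xyz",s["eef_rot"]).as_matrix();T[:3,3]=s["tcp_pos"]
        W=np.linalg.inv(T@p["T_tool_cam"]);rv=cv2.Rodrigues(W[:3,:3])[0];tv=W[:3,3]
    else: rv,tv=p["rvec"],p["tvec"]
    return rv,tv,K,np.array([p["k1"],0,0,0,0.])
def proj(c,X): return cv2.projectPoints(np.atleast_2d(np.array(X,float)),*c)[0][:,0]
def place(p,L):
    L=np.atleast_2d(np.array(L,float));c,s=np.cos(p[2]),np.sin(p[2])
    return np.c_[p[0]+c*L[:,0]-s*L[:,1],p[1]+s*L[:,0]+c*L[:,1],L[:,2]]
def fit(obs,p0):  # obs: list of (camera, local pts, pixels)
    r=least_squares(lambda p:np.concatenate([(proj(c,place(p,L))-px).ravel() for c,L,px in obs]),p0,x_scale=[10,10,.1])
    return r.x,np.sqrt(np.mean(r.fun**2)),r
def delta(pos,jaw=None):
    """tool-frame shift (m) and turn (deg) to a TCP target, jaw = world angle of jaw axis (mod pi)"""
    s=read_state();R=Ro.from_euler("xyz",s["eef_rot"]).as_matrix()
    d=R.T@(np.array(pos)-s["tcp_pos"])/1000
    z=R[:,2];a=np.arctan2(z[1],z[0]);t=0
    if jaw is not None: t=-(((jaw-a)+np.pi/2)%np.pi-np.pi/2)  # tool x is down
    return np.round(d,4),round(np.degrees(t),2),"q6",round(s["joint_pos"][5],2)
E
cat > f.py <<'E'
from h import *
sc,si=cam("scene"),cam("side")
C=lambda h,z:[(-h,-h,z),(h,-h,z),(h,h,z),(-h,h,z)]
q=C(46,78)
# corners ordered ccw from above; y along handle
B={
"A":([(322.4,226),(319.6,252.5),(359.6,254.5),(361,228)],[None,(265.6,252),(300,258),(308,235)]),
"B":([(382,198.4),(371,220),(407.6,229.6),(416.6,207.6)],[(239,213.4),(266,224),(284,206.4),(258,198)]),
"C":([(357.6,278),(330.4,303.6),(366.6,327),(392.6,300)],[(333.6,240),(358.6,258.4),(382.6,243),(358.6,226.4)])}
for k,(a,b) in B.items():
    best=None
    for y0 in (0,1.57,3.14,-1.57):
        ob=[(c,[q[i] for i in range(4) if v[i]],[v[i] for i in range(4) if v[i]]) for c,v in((sc,a),(si,b))]
        r=fit(ob,[600,250,y0])
        if best is None or r[1]<best[1]: best=r
    print(k,best[0].round(3),best[1].round(2))
    for c,n in((sc,"sc"),(si,"si")): print("  handle ends",proj(c,place(best[0],[(0,-35,108),(0,35,108)])).round(1).tolist(),"x-handle",proj(c,place(best[0],[(-35,0,108),(35,0,108)])).round(1).tolist())
pl={"l":(-75,100,10),"t":(75,100,10),"r":(75,-100,10),"b":(-75,-100,10),"p":(-34,-83,116)}
S={"b":(177.7,327.7),"r":(208.3,379.3),"t":(295,332.7),"p":(182.3,305)}
D={"l":(309.4,318),"t":(363.4,298.4),"r":(409,356.6),"b":(350.4,381.4),"p":(367,335.4)}
r=fit([(c,[pl[k] for k in v],list(v.values())) for c,v in((sc,S),(si,D))],[700,-50,0.])
print("cradle",r[0].round(3),r[1].round(2),r[2].fun.round(1))
tri=lambda s,d,z: fit([(sc,[(0,0,z)],[s]),(si,[(0,0,z)],[d])],[600,0,0])[:2]
print("knob",tri((193.3,236.7),(293,314),152),"bowl",tri((279,258),(283,292),42),"pivot",place(r[0],[(-34,-83,101)]))
print("bay handle axis etc",proj(sc,place(r[0],[(0,0,14),(-34,67,88)])),proj(si,place(r[0],[(0,0,14),(-34,67,88)])))
E
python3 f.py
```

```text
A [433.086 100.049   5.269] 11.93
  handle ends [[326.9, 221.6], [352.1, 234.2]] x-handle [[348.2, 219.9], [330.1, 236.0]]
  handle ends [[274.0, 239.8], [294.6, 228.0]] x-handle [[275.4, 227.7], [293.9, 240.1]]
B [397.325 259.757   5.535] 0.73
  handle ends [[381.1, 199.9], [409.3, 206.9]] x-handle [[399.0, 195.1], [391.1, 211.9]]
  handle ends [[254.3, 206.7], [268.9, 194.4]] x-handle [[251.5, 196.8], [272.3, 204.2]]
C [623.215  70.542  -1.07 ] 0.99
  handle ends [[348.2, 282.3], [376.6, 299.9]] x-handle [[372.6, 281.0], [351.3, 301.3]]
  handle ends [[350.2, 237.0], [369.5, 226.0]] x-handle [[350.4, 225.1], [369.9, 237.9]]
cradle [ 5.51163e+02 -1.79120e+02  2.43000e-01] 1.16 [-1.7 -0.9 -1.8  0.4  0.2 -1.5 -0.8 -1.7 -0.3 -1.3  0.5 -1.6  1.3 -1.6
  0.7 -1.   0.7 -0.5]
knob (array([ 397.31241779, -214.70229729,    0.        ]), np.float64(0.4944488339465728)) bowl (array([407.0604209 , -38.79363349,   0.        ]), np.float64(1.2848225956626946)) pivot [[ 538.14276796 -267.86363725  101.        ]]
bay handle axis etc [[235.17282076 327.81971713]
 [252.43356919 280.28992875]] [[358.13762192 334.13727774]
 [332.14252577 296.91181319]]
```

```bash
sed -i 's/^"A".*/"A":([(361,228),(322.4,226),(319.6,252.5),(359.6,254.5)],[None,(265.6,252),(300,258),(308,235)]),/' f.py; python3 f.py|sed -n 1,3p
python3 - <<'E'
from h import *
print(delta([397.3,259.8,200],5.535))
E
```

```text
A [440.294 100.356  -2.012] 0.71
  handle ends [[341.4, 219.7], [339.9, 240.3]] x-handle [[356.2, 230.7], [325.2, 228.9]]
  handle ends [[274.0, 231.4], [300.7, 235.4]] x-handle [[290.8, 225.3], [283.6, 241.9]]
(array([ 0.0334, -0.2692, -0.2335]), np.float64(-69.41), 'q6', np.float64(-0.02))
```

```bash
python3 -m handwheel '0 -0.269 -0.233 -69.4 100; 0 -0.269 -0.233 -69.4 40; 0 -0.269 -0.233 -69.4 40; 0 -0.269 -0.233 -69.4 40; 0 -0.269 -0.233 -69.4 40; 0 -0.269 -0.233 -69.4 40; 0 -0.269 -0.233 -69.4 40; 0 -0.269 -0.233 -69.4 40; 0 -0.269 -0.233 -69.4 40; 0 -0.269 -0.233 -69.4 40' 40
python3 - <<'E'
from h import *
s=read_state();im=snapshot("wrist");c=cam("wrist",s);p=[397.3,259.8,5.535]
for P in [place(p,[(-46,-46,78),(46,-46,78),(46,46,78),(-46,46,78)]),place(p,[(-8,-35,108),(8,-35,108),(8,35,108),(-8,35,108)])]:
    cv2.polylines(im,[proj(c,P).round().astype(int)],True,(255,0,0),1)
cv2.imwrite("pics/w1.png",im[:,:,::-1]);print(s["clock"],s["tcp_pos"],s["contact_force"],s["joint_pos"].round(2),delta([397.3,259.8,200],5.535))
E
```

```text
clock: 1.15
tcp_pos: [397.8, 259.9, 233.6]
eef_rot: [1.055, 1.571, -2.837]
contact_force: [-0.3, -0.8, -0.5]
grip_width: 0.399
1.15 [397.79267702 259.91218708 233.64315607] [-0.30019498 -0.78667359 -0.45700866] [ 0.55  0.2   1.95  0.    0.99 -1.84] (array([ 0.0336,  0.0007, -0.0003]), np.float64(-0.17), 'q6', np.float64(-1.84))
```

View pics/w1.png

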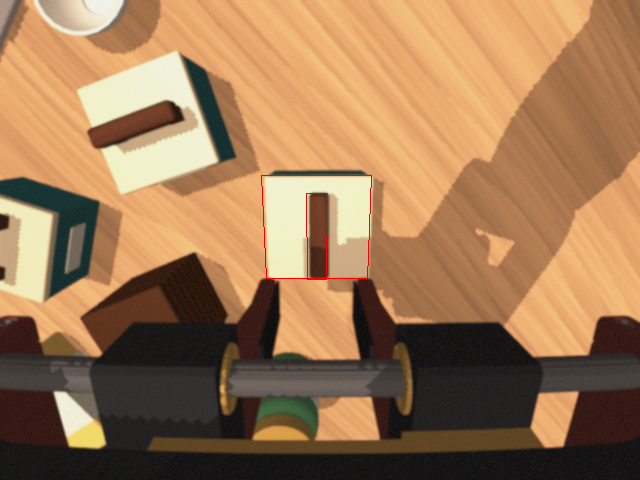

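The overlay matches box B (handle at (317,236)) to about 1 px, so I'll descend, grip and heft.

```bash
python3 -m handwheel '0.05 0.001 0 0 40; 0.1 0.001 0 0 40; 0.13 0.001 0 0 40; 0.139 0.001 0 0 40; 0.139 0.001 0 0 40; 0.139 0.001 0 0 5; 0.139 0.001 0 0 5; 0.139 0.001 0 0 5; 0.139 0.001 0 0 5; 0.139 0.001 0 0 5' 40;  python3 -m handwheel '-0.01 0 0 0 5; -0.02 0 0 0 5; -0.03 0 0 0 5; -0.03 0 0 0 5; -0.03 0 0 0 5; -0.03 0 0 0 5; -0.03 0 0 0 5'; for i in 1 2 3; do python3 -m handwheel '0 0 0 0 5;0 0 0 0 5'|grep -E 'contact|clock|tcp'; done
```

```text
clock: 2.2
tcp_pos: [397.3, 260.8, 95.9]
eef_rot: [-1.605, 1.569, 0.788]
contact_force: [-4.6, 2.6, 7.4]
grip_width: 0.182
clock: 2.9
tcp_pos: [396.5, 259.8, 124.3]
eef_rot: [1.308, 1.57, -2.582]
contact_force: [0.5, 0.9, -6.9]
grip_width: 0.179
clock: 3.1
tcp_pos: [396.6, 259.9, 124.4]
contact_force: [-0.7, 0.8, -8.6]
clock: 3.3
tcp_pos: [396.8, 260.0, 124.6]
contact_force: [-0.2, -0.8, -7.1]
clock: 3.5
tcp_pos: [396.8, 260.0, 124.7]
contact_force: [0.2, -0.4, -6.7]
```

Run:
```python
from h import *
s=read_state();R=Ro.from_euler("xyz",s["eef_rot"]).as_matrix();print("jaw",np.arctan2(R[1,2],R[0,2]),"tooly",R[:,1])
b=[551.2,-179.1,.243]
for sg in(1,-1):
    t=place(b,[(0,sg*150,265)])[0];print(sg,t,delta(t,b[2]))
```

```text
jaw 2.3932680383729066 tooly [-6.80411942e-01 -7.32829849e-01  4.13996174e-05]
1 [515.10766505 -33.50692545 265.        ] (array([-0.1403,  0.1346, -0.2864]), np.float64(-56.8), 'q6', np.float64(-1.84))
-1 [ 587.29233495 -324.69307455  265.        ] (array([-0.1403,  0.2989, -0.5375]), np.float64(-56.8), 'q6', np.float64(-1.84))
```

About 7 N on several readings, roughly 0.7 kg against 0.45 kg at most for a light one, so B is the full box. I'll lift it high and carry it to a viewing pose beside the cradle.

```bash
python3 -m handwheel '-0.03 0 0 0 5; -0.07 0 0 0 5; -0.11 0 0 0 5; -0.14 0 0 4 5; -0.14 0.015 -0.03 11 5; -0.14 0.03 -0.06 18 5; -0.14 0.05 -0.09 26 5; -0.14 0.067 -0.12 34 5; -0.14 0.083 -0.15 42 5; -0.14 0.1 -0.18 50 5' 45
python3 - <<'E'
from h import *
b=[551.2,-179.1,.243]
t=place(b,[(0,-150,265)])[0];print(t,delta(t,b[2]),read_state()["contact_force"],read_state()["joint_pos"].round(2))
E
```

```text
clock: 4.5
tcp_pos: [460.6, 62.9, 264.6]
eef_rot: [1.44, 1.571, 2.955]
contact_force: [0.2, 0.6, -7.4]
grip_width: 0.179
[ 587.29233495 -324.69307455  265.        ] (array([-0.0004, -0.1482, -0.3799]), np.float64(72.88), 'q6', np.float64(-1.4)) [ 0.17036816  0.55386117 -7.36653011] [ 0.11  0.14  1.94  0.    1.06 -1.4 ]
```

```bash
python3 -m handwheel '0 -0.015 -0.038 7.3 5; 0 -0.03 -0.076 14.6 5; 0 -0.044 -0.114 21.9 5; 0 -0.059 -0.152 29.2 5; 0 -0.074 -0.19 36.5 5; 0 -0.089 -0.228 43.7 5; 0 -0.104 -0.266 51 5; 0 -0.119 -0.304 58.3 5; 0 -0.133 -0.342 65.6 5; 0 -0.148 -0.38 72.9 5';python3 -m handwheel '0 0 0 0 5;0 0 0 0 5;0 0 0 0 5'
cat > v.py <<'E'
from h import *
import sys
s=read_state();im=snapshot("wrist");cv2.imwrite(f"pics/{sys.argv[1]}_raw.png",im[:,:,::-1]);np.save(f"pics/{sys.argv[1]}",np.r_[s["tcp_pos"],s["eef_rot"]])
c=cam("wrist",s);b=[551.2,-179.1,.243]
C=lambda x,y,z:[(-x,-y,z),(x,-y,z),(x,y,z),(-x,y,z)]
for P in [C(75,100,10),C(47,47,14),C(50,50,40)]:
    cv2.polylines(im,[proj(c,place(b,P)).round().astype(int)],True,(255,0,0),1)
for P in proj(c,place(b,[(-34,-83,116),(-34,67,88)])): cv2.circle(im,tuple(P.round().astype(int)),4,(0,255,0),1)
for P in proj(c,[(397.3,-214.7,152)]): cv2.circle(im,tuple(P.round().astype(int)),4,(0,255,0),1)
cv2.imwrite(f"pics/{sys.argv[1]}.png",im[:,:,::-1]);print(s["clock"],s["tcp_pos"],s["contact_force"],s["joint_pos"].round(2))
E
python3 v.py w2
```

```text
clock: 5.5
tcp_pos: [589.1, -324.1, 263.9]
eef_rot: [2.332, 1.569, 2.575]
contact_force: [0.5, 0.6, -6.8]
grip_width: 0.178
clock: 5.8
tcp_pos: [588.7, -321.7, 263.8]
eef_rot: [2.229, 1.569, 2.478]
contact_force: [0.0, -0.1, -7.4]
grip_width: 0.178
5.8 [ 588.66132483 -321.71763109  263.8217463 ] [ 0.028454   -0.09332716 -7.39310669] [-0.52  0.46  1.49  0.    1.19 -0.77]
```

View pics/w2.png

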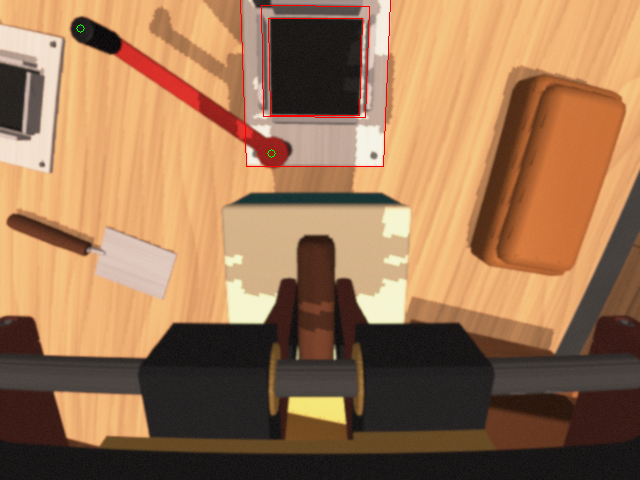

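Run:
```python
import cv2
im=cv2.imread("pics/w2.png")[0:180,230:400];im2=cv2.imread("pics/w2_raw.png")[0:180,230:400]
cv2.imwrite("pics/w2c.png",cv2.hconcat([cv2.resize(i,None,fx=2.3,fy=3,interpolation=cv2.INTER_CUBIC) for i in(im,im2)]))
```

```text
(no output)
```

View pics/w2c.png

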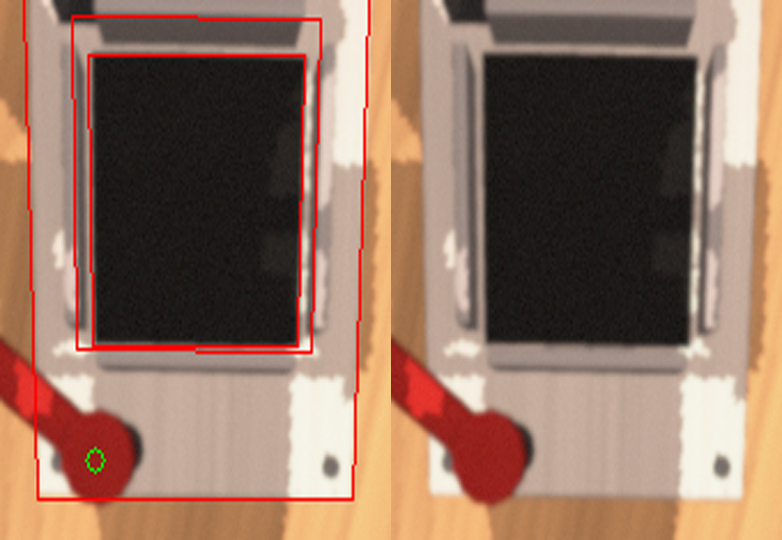

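Run:
```python
from h import *
a=np.load("pics/w2.npy");c=cam("wrist",dict(tcp_pos=a[:3],eef_rot=a[3:]))
L=[(-47,47,14),(47,47,14),(47,-47,14),(-47,-47,14),(-75,-100,10),(75,-100,10)]
px=[(270.9,18.3),(363,19),(360,114.3),(271.3,114.3),(247,165),(382.3,165.5)]
r=fit([(c,L,px)],[551,-179,.243]);print(r[0],r[1],r[2].fun.round(1))
b=r[0]; print(delta([b[0],b[1],264],b[2]))
print("box/jaw rel", proj(c,[read_state()["tcp_pos"]+[0,0,8]]))
# knob refine
print(fit([(c,[(0,0,152)],[(80,28)])],[397,-214,0])[0])
```

```text
[ 5.52527864e+02 -1.78559948e+02  2.39363263e-01] 0.8547365830233172 [-1.4 -1.2  0.6 -0.9  0.3  1.1 -0.4  0.2 -0.2  0.1  1.2  1.1]
(array([4.000e-04, 1.475e-01, 1.000e-04]), np.float64(0.58), 'q6', np.float64(-0.77))
box/jaw rel [[315.24035506 317.37727523]]
[ 397.0296128  -214.83578931    0.        ]
```

```bash
python3 -m handwheel '0 0.035 0 0.5 5; 0 0.07 0 0.5 5; 0 0.105 0 0.5 5; 0 0.135 0 0.5 5; 0 0.147 0 0.5 5; 0.03 0.147 0 0.5 5; 0.06 0.147 0 0.5 5; 0.085 0.147 0 0.5 5; 0.1 0.147 0 0.5 5; 0.1 0.147 0 0.5 5'; python3 -m handwheel '0 0 0 0 5;0 0 0 0 5;0 0 0 0 5;0 0 0 0 5';  python3 - <<'E'
from h import *
b=[552.0,-178.8,.241];s=read_state();print(delta([b[0],b[1],110],b[2]),s["contact_force"])
for n in("scene","side"):
    im=snapshot(n);x,y=(160,200) if n=="scene" else (270,230)
    cv2.imwrite(f"pics/{n}1.png",cv2.resize(im[y:y+160,x:x+190,::-1],None,fx=3,fy=3))
a=[cv2.imread(f"pics/{n}1.png") for n in("scene","side")]
cv2.imwrite("pics/both1.png",cv2.resize(cv2.hconcat(a),None,fx=.7,fy=.7))
E
```

```text
clock: 6.85
tcp_pos: [552.0, -179.5, 162.9]
eef_rot: [2.587, 1.567, 2.827]
contact_force: [-0.2, 0.4, -7.2]
grip_width: 0.18
clock: 7.25
tcp_pos: [553.8, -180.4, 165.7]
eef_rot: [-0.575, 1.569, -0.335]
contact_force: [-0.9, -0.5, -7.4]
grip_width: 0.175
(array([ 0.0557,  0.002 , -0.0015]), np.float64(-0.09), 'q6', np.float64(-0.57)) [-0.85015922 -0.468528   -7.43927954]
```

View pics/both1.png

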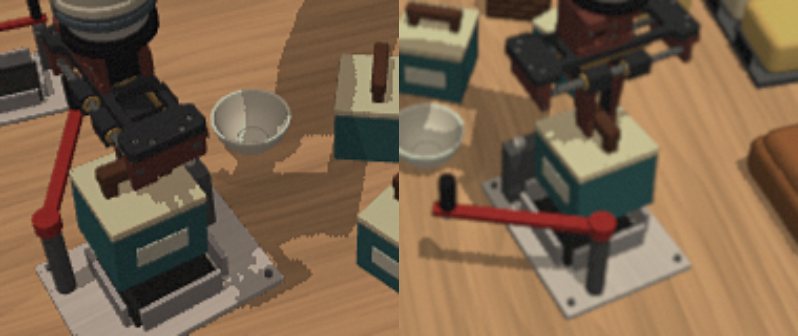

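The box hangs upright and square over the bay, clear of the bar. Next I'll lower it with a small correction.

```bash
python3 -m handwheel '0 0.002 -0.0015 0 5; 0.015 0.002 -0.0015 0 5; 0.03 0.002 -0.0015 0 5; 0.04 0.002 -0.0015 0 5; 0.044 0.002 -0.0015 0 5; 0.048 0.002 -0.0015 0 5;0.051 0.002 -0.0015 0 5;0.051 0.002 -0.0015 0 5'; python3 -m handwheel '0.002 0 0 0 5; 0.004 0 0 0 5;0.004 0 0 0 5'
```

```text
clock: 8.15
tcp_pos: [550.6, -172.7, 118.3]
eef_rot: [1.622, 1.562, 1.86]
contact_force: [-18.5, 36.0, 59.6]
grip_width: 0.176
clock: 8.45
tcp_pos: [550.1, -170.2, 115.9]
eef_rot: [1.632, 1.558, 1.87]
contact_force: [-23.1, 51.1, 79.5]
grip_width: 0.178
```

```bash
python3 -m handwheel '-0.002 0 0 0 5; -0.006 0 0 0 5;-0.01 0 0 0 5; -0.02 0 0 0 5; -0.03 0 0 0 5;-0.03 0 0 0 5;-0.03 0 0 0 5';  python3 - <<'E'
from h import *
b=[552.0,-178.8,.241];s=read_state();print(delta([b[0],b[1],110],b[2]),s["contact_force"])
for n in("scene","side"):
    im=snapshot(n);x,y=(160,200) if n=="scene" else (270,230)
    cv2.imwrite(f"pics/{n}2f.png",im[:,:,::-1])
    cv2.imwrite(f"pics/{n}2.png",cv2.resize(im[y:y+180,x:x+160,::-1],None,fx=2.5,fy=3,interpolation=cv2.INTER_CUBIC))
a=[cv2.imread(f"pics/{n}2.png") for n in("scene","side")]
cv2.imwrite("pics/both2.png",cv2.hconcat(a))
E
python3 v.py w3
```

```text
clock: 9.15
tcp_pos: [551.4, -179.1, 139.5]
eef_rot: [-1.062, 1.571, -0.823]
contact_force: [-0.3, -0.2, -7.2]
grip_width: 0.18
(array([0.0295, 0.0001, 0.0007]), np.float64(-0.12), 'q6', np.float64(-0.57)) [-0.3021397  -0.2414617  -7.18954941]
9.25 [ 550.96992065 -178.815179    139.09745516] [-0.78040364  0.06327695 -8.01848666] [-0.33  0.48  1.8  -0.    0.87 -0.57]
```

View pics/both2.png

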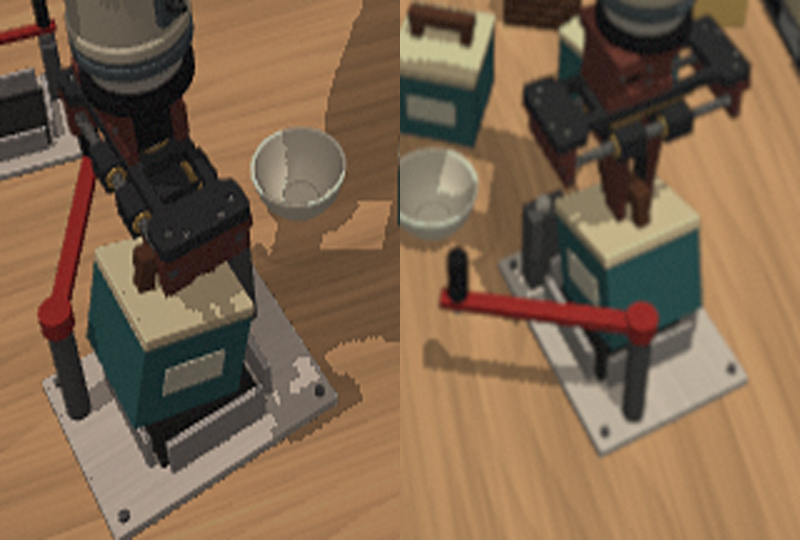

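View pics/w3.png

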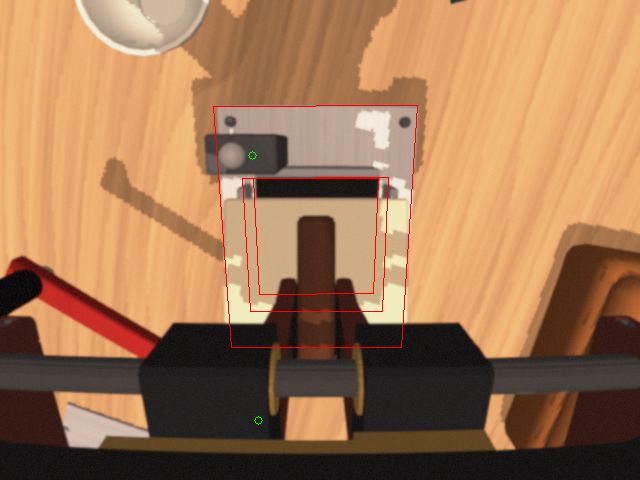

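Run:
```python
from h import *
a=np.load("pics/w3.npy");c=cam("wrist",dict(tcp_pos=a[:3],eef_rot=a[3:]))
print(a)
b=[a[0],a[1],.241];z0=a[2]-95
for dz in(0,):print(proj(c,place(b,[(-46,46,z0+78),(46,46,z0+78),(0,35,z0+108),(0,35,z0+92),(-8,35,z0+108),(8,35,z0+108)])).round(1))
im=cv2.imread("pics/w3_raw.png")[120:360,200:440];cv2.imwrite("pics/w3c.png",cv2.resize(im,None,fx=2.5,fy=2.5,interpolation=cv2.INTER_CUBIC))
```

```text
[ 550.96992065 -178.815179    139.09745516    2.62080988    1.56986559
    2.85976896]
[[216.6 203.3]
 [412.9 203. ]
 [314.5 243.3]
 [314.6 233.3]
 [294.2 243.3]
 [334.7 243.3]]
```

View pics/w3c.png

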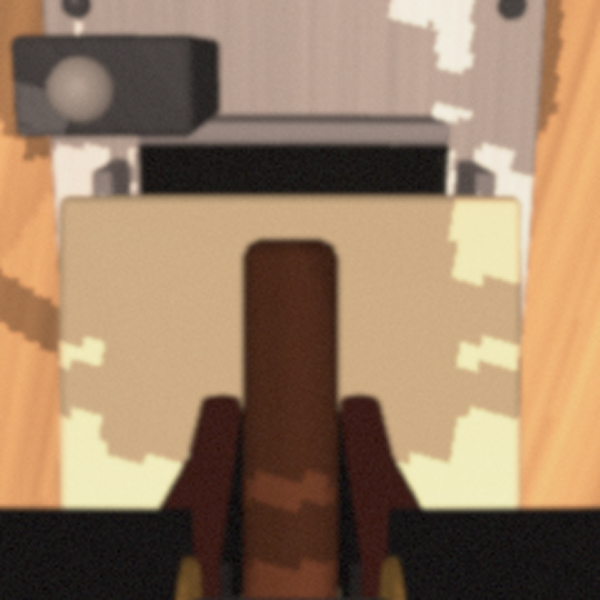

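```bash
cat > six.py <<'E'
from h import *
def six(obs,x0):
    def f(p):
        R=Ro.from_euler("ZXY",p[3:]).as_matrix()
        return np.concatenate([(proj(c,np.array(L,float)@R.T+p[:3])-px).ravel() for c,L,px in obs])
    r=least_squares(f,x0,x_scale=[10,10,10,.1,.1,.1],loss="soft_l1");return r.x,r.fun
E
python3 - <<'E'
from six import six
from h import *
a=np.load("pics/w3.npy");c=cam("wrist",dict(tcp_pos=a[:3],eef_rot=a[3:]))
W=(c,[(-46,46,78),(46,46,78),(-8,35,108),(8,35,108)],[(224.8,198),(408,198),(297.6,216),(334.8,216)])
S=(cam("scene"),[(-46,-46,78),(46,-46,78),(46,46,78),(45,-45,0)],[(198,281.7),(218,315),(260.8,304),(222,343.3)])
D=(cam("side"),[(-46,46,78),(-46,-46,78),(46,-46,78),(45,-45,0)],[(332,293.3),(349.2,317.3),(390,302.7),(388.8,333)])
for o in([W,S,D],[S,D]):
    x,f=six(o,[552,-179,44,.24,0,0]);print(x[:3].round(1),np.degrees(x[3:]).round(2),f.round(1))
E
```

```text
[ 554.4 -195.7   47. ] [ 13.11 -14.71   0.39] [-1.4 -1.8  0.1  0.3 -0.6 -0.2  0.9  0.2 -0.3  1.7  0.   0.3  1.5 -1.5
 -7.8  0.5 -0.1  3.3  3.1 -0.5  0.7  0.3  2.2  0.3]
[ 553.1 -187.4   46.6] [ 10.19 -10.28  -0.59] [ 1.5  1.3 -0.6  0.1  2.3 -2.7 -5.2 -0.5 -0.2  0.2  1.1 -0.4 -0.2  1.4
  0.1 -0.3]
```

The box has tilted in the grip by about 14° about the jaw axis, with its +y side low, so it caught the guide wall. I'll set it on free counter to level it and regrip, and I'm checking a candidate spot first.

Run:
```python
from h import *
from six import six
a=np.load("pics/w2.npy");c=cam("wrist",dict(tcp_pos=a[:3],eef_rot=a[3:]))
W=(c,[(-46,46,78),(46,46,78),(-8,35,108),(8,35,108)],[(223,206),(410,207),(299,236),(335,236)])
x,f=six([W],[588,-322,169,.24,0,0]);print(x[:3].round(1),np.degrees(x[3:]).round(2),f.round(1))
im=cv2.imread("pics/scene2f.png");i2=cv2.imread("pics/side2f.png")
for b in([705,-40,.24],[700,-20,.24]):
  for i,n in((im,"scene"),(i2,"side")):
    cv2.polylines(i,[proj(cam(n),place(b,[(-46,-46,0),(46,-46,0),(46,46,0),(-46,46,0)])).round().astype(int)],True,(0,0,255),1)
  print(b,delta([b[0],b[1],200],.241))
cv2.imwrite("pics/spot.png",cv2.hconcat([im[200:480,150:480],i2[200:480,200:500]]))
```

```text
[ 592.  -334.3  167.3] [14.01 -7.67  0.33] [ 0.2 -0.  -0.2 -0.  -1.3 -0.1  1.4  0.1]
[705, -40, 0.24] (array([-0.0611,  0.0983,  0.1825]), np.float64(-0.11), 'q6', np.float64(-0.57))
[700, -20, 0.24] (array([-0.061 ,  0.119 ,  0.1823]), np.float64(-0.11), 'q6', np.float64(-0.57))
```

View pics/spot.png

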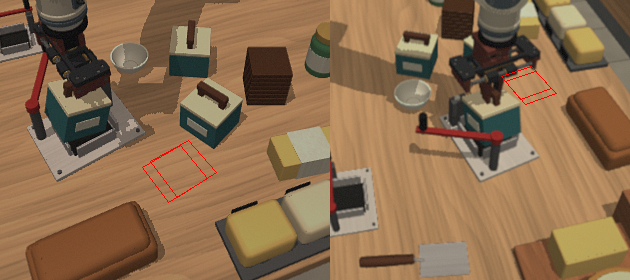

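```bash
python3 -m handwheel '-0.03 0 0 0 5; -0.06 0 0 0 5; -0.061 0.02 0.036 0 5; -0.061 0.04 0.073 0 5; -0.061 0.059 0.11 0 5; -0.061 0.078 0.146 0 5; -0.061 0.091 0.17 0 5; -0.061 0.098 0.182 0 5;-0.061 0.098 0.182 0 5;-0.061 0.098 0.182 0 5'; python3 -m handwheel '0.03 0 0 0 5; 0.06 0 0 0 5;0.08 0 0 0 5;0.09 0 0 0 5; 0.092 0 0 0 5;0.095 0 0 0 5;0.098 0 0 0 5;0.101 0 0 0 5;0.101 0 0 0 5' 20
```

```text
clock: 10.3
tcp_pos: [703.8, -40.7, 199.7]
eef_rot: [3.056, 1.568, -2.988]
contact_force: [-0.3, 0.8, -7.3]
grip_width: 0.179
clock: 11.2
tcp_pos: [705.9, -40.7, 101.6]
eef_rot: [-0.495, 1.568, -0.255]
contact_force: [-2.4, -1.7, 1.5]
grip_width: 0.182
```

```bash
python3 -m handwheel '0.002 0 0 0 5; 0.004 0 0 0 5; 0.005 0 0 0 5;0.005 0 0 0 5;0.005 0 0 0 5;0.005 0 0 0 5;0.005 0 0 0 40;0.005 0 0 0 40;0.005 0 0 0 40' 10; python3 -m handwheel '-0.03 0 0 0 40; -0.07 0 0 0 40; -0.11 0 0 0 40; -0.14 0 0 0 40;-0.14 0 0 0 40;-0.14 0 0 0 40'; python3 v.py w4
```

```text
clock: 12.1
tcp_pos: [705.5, -39.9, 95.4]
eef_rot: [-0.103, 1.569, 0.136]
contact_force: [-0.5, 0.7, -0.2]
grip_width: 0.389
clock: 12.7
tcp_pos: [705.1, -39.8, 234.9]
eef_rot: [-0.157, 1.57, 0.083]
contact_force: [-0.0, -0.4, -0.7]
grip_width: 0.402
12.7 [705.09253282 -39.83531391 234.93892904] [-0.02943626 -0.4189379  -0.70534239] [-0.07  0.54  1.43  0.    1.17 -0.31]
```

View pics/w4_raw.png

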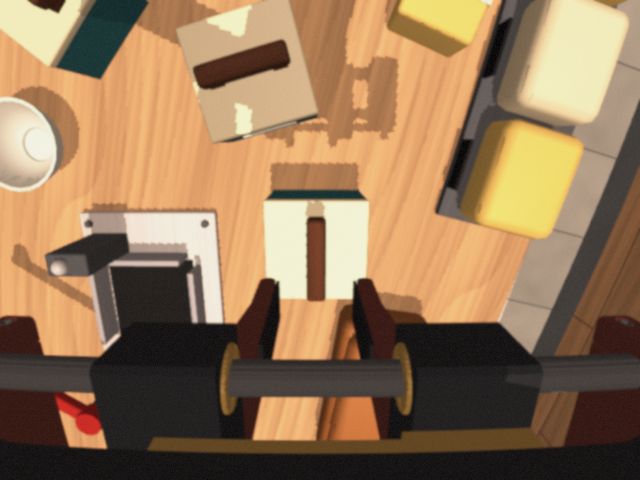

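Run:
```python
from h import *
a=np.load("pics/w4.npy");c=cam("wrist",dict(tcp_pos=a[:3],eef_rot=a[3:]))
r=fit([(c,[(-46,46,78),(46,46,78),(46,-46,78),(-46,-46,78),(0,35,108),(0,-35,108)],[(265,200),(368,200),(367,298.5),(266,298.5),(316,217),(316,299)])],[705,-50,.24])
print(r[0],r[1],r[2].fun.round(1));b=r[0]
for dy in(0,):print(delta([b[0],b[1],94],b[2]), a)
```

```text
[ 7.10851669e+02 -5.89816581e+01  2.40571614e-01] 1.4028423986808833 [-2.6 -1.3  2.2 -1.3 -0.9 -0.6  0.4 -0.5  0.4  1.7  0.4  2. ]
(array([ 0.1395, -0.0202,  0.002 ]), np.float64(-0.04), 'q6', np.float64(-0.31)) [ 7.05092533e+02 -3.98353139e+01  2.34938929e+02 -1.57140733e-01
  1.56975309e+00  8.28074068e-02]
```

Run:
```python
from h import *
im=cv2.imread("pics/w4_raw.png");a=np.load("pics/w4.npy");c=cam("wrist",dict(tcp_pos=a[:3],eef_rot=a[3:]))
b=[710.85,-58.98,.2406]
i2=im.copy()
for P in [[(-46,-46,78),(46,-46,78),(46,46,78),(-46,46,78)],[(-8,-35,108),(8,-35,108),(8,35,108),(-8,35,108)],[(-45,45,0),(45,45,0)]]:
    cv2.polylines(i2,[proj(c,place(b,P)).round().astype(int)],True,(0,0,255),1)
i=cv2.hconcat([im[160:330,240:390],i2[160:330,240:390]]);cv2.imwrite("pics/w4c.png",cv2.resize(i,None,fx=2.6,fy=2.6,interpolation=cv2.INTER_CUBIC))
for n,(x,y) in(("scene",(250,270)),("side",(340,200))):
    s=snapshot(n)[:,:,::-1].copy();cv2.imwrite(f"pics/{n}4f.png",s)
    s2=s.copy()
    for P in [[(-46,-46,78),(46,-46,78),(46,46,78),(-46,46,78)],[(-45,-45,0),(45,-45,0),(45,45,0),(-45,45,0)]]:
        cv2.polylines(s2,[proj(cam(n),place(b,P)).round().astype(int)],True,(0,0,255),1)
    i=cv2.hconcat([q[y:y+130,x:x+130] for q in(s,s2)]);cv2.imwrite(f"pics/{n}4c.png",cv2.resize(i,None,fx=3,fy=3,interpolation=cv2.INTER_CUBIC))
```

```text
(no output)
```

View pics/w4c.png

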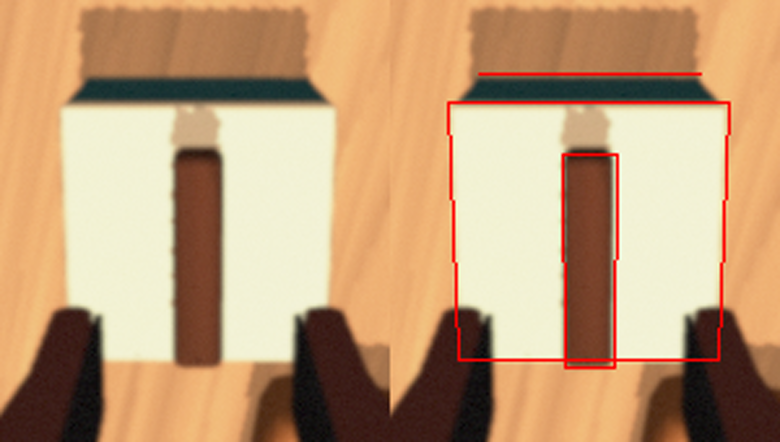

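View pics/scene4c.png

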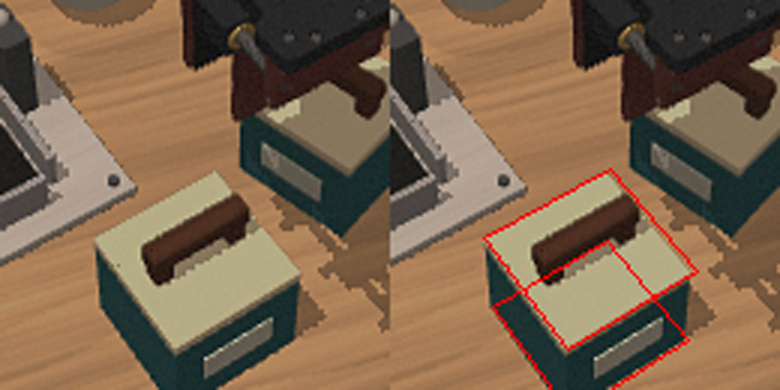

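View pics/side4c.png

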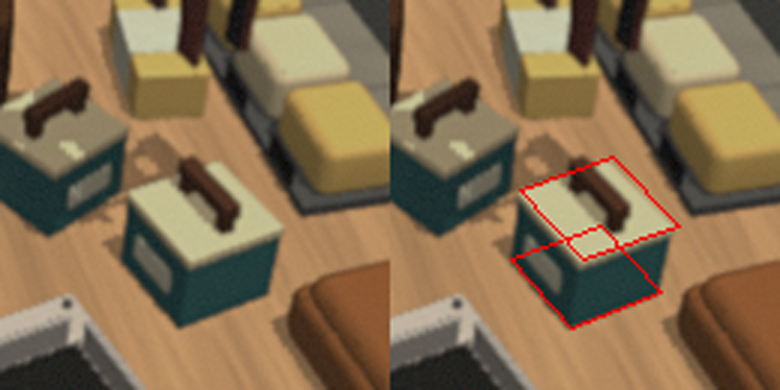

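Run:
```python
from h import *
from six import six
a=np.load("pics/w4.npy");c=cam("wrist",dict(tcp_pos=a[:3],eef_rot=a[3:]))
w=lambda x,y:(240+x/2.6,160+y/2.6)
W=(c,[(-46,46,78),(46,46,78),(46,-46,78),(-46,-46,78),(-8,35,108),(8,35,108),(-8,-35,108),(8,-35,108),(-45,45,0),(45,45,0)],[w(62,107),w(335,107),w(328,360),w(67,360),w(174,150),w(222,150),w(174,366),w(222,366),w(86,78),w(306,78)])
g=lambda x,y:(250+x/3,270+y/3)
S=(cam("scene"),[(-46,-46,78),(46,-46,78),(46,46,78),(-46,46,78)],[g(95,240),g(177,350),g(300,273),g(216,171)])
k=lambda x,y:(340+x/3,200+y/3)
D=(cam("side"),[(-46,46,78),(-46,-46,78),(46,-46,78),(46,46,78),(45,-45,0),(-45,-45,0)],[k(128,190),k(193,265),k(283,230),k(215,163),k(268,298),k(181,327)])
for o in([W,S,D],[W],[S,D]):
    x,f=six(o,[711,-59,0,.24,0,0]);print(x[:3].round(1),np.degrees(x[3:]).round(2),f.round(1))
```

```text
[710.5 -61.7  -2.5] [13.73 -1.02  0.44] [-1.3 -1.7  0.3 -1.8 -0.8 -0.3  0.4 -0.  -0.8  0.9  1.   0.9 -0.3 -0.1
  0.3 -0.2  0.1  0.1 -0.5  0.1 -0.9 -0.4 -0.7  0.5  0.8  0.8 -0.1  0.3
  0.2  0.7 -0.4 -1.2  1.3 -1.1  1.9 -0.6  0.9 -0.5 -0.1  1.3]
[710.8 -62.   -2.7] [13.68 -1.23  0.35] [-1.1 -1.7  0.5 -1.6 -0.7 -0.1  0.5  0.  -0.7  0.8  1.1  0.8 -0.3 -0.1
  0.3 -0.1  0.4  0.4 -0.2  0.5]
[708.6 -59.9  -4.1] [14.44 -0.22  0.79] [-0.7 -0.1 -0.   0.6  1.   0.1 -0.3 -0.1 -0.5  1.  -0.7 -0.7  0.6 -0.7
  1.  -0.4 -0.2 -0.4 -0.8  1.5]
```

Run:
```python
from h import *
print(delta([710.3,-61.3,94],.24))
```

```text
(array([ 0.1385, -0.0224,  0.0016]), np.float64(-0.01), 'q6', np.float64(-0.31))
```

```bash
python3 -m handwheel '0.03 -0.022 0.0015 0 40; 0.07 -0.022 0.0015 0 40; 0.11 -0.022 0.0015 0 40; 0.135 -0.022 0.0015 0 40; 0.14 -0.022 0.0015 0 40; 0.14 -0.022 0.0015 0 5; 0.14 -0.022 0.0015 0 5; 0.14 -0.022 0.0015 0 5; 0.14 -0.022 0.0015 0 5; 0.14 -0.022 0.0015 0 5' 60;  python3 -m handwheel '-0.004 0 0 0 5; -0.012 0 0 0 5; -0.02 0 0 0 5; -0.03 0 0 0 5; -0.04 0 0 0 5; -0.05 0 0 0 5; -0.05 0 0 0 5; -0.05 0 0 0 5'; python3 v.py w5
python3 - <<'E'
from h import *
print(read_state()["torque"]);a=np.load("pics/w5.npy");c=cam("wrist",dict(tcp_pos=a[:3],eef_rot=a[3:]))
b=[a[0],a[1],.24];z0=a[2]-94;im=cv2.imread("pics/w5_raw.png")
for P in [[(-46,-46,78),(46,-46,78),(46,46,78),(-46,46,78)],[(-8,-35,108),(8,-35,108),(8,35,108),(-8,35,108)]]:
    cv2.polylines(im,[proj(c,place(b,np.array(P)+[0,0,z0])).round().astype(int)],True,(0,0,255),1)
cv2.imwrite("pics/w5.png",im)
E
```

```text
clock: 13.85
tcp_pos: [711.7, -61.4, 95.8]
eef_rot: [-0.651, 1.57, -0.411]
contact_force: [-4.3, -0.6, 4.8]
grip_width: 0.18
clock: 14.65
tcp_pos: [711.8, -61.2, 145.2]
eef_rot: [-0.326, 1.57, -0.087]
contact_force: [0.8, 0.3, -7.3]
grip_width: 0.175
14.65 [711.76351633 -61.24462789 145.17649138] [ 0.84867459  0.32459334 -7.27807976] [-0.1   0.65  1.47  0.    1.02 -0.34]
[-0.05604933  0.06688515 -0.00464132]
```

View pics/w5.png

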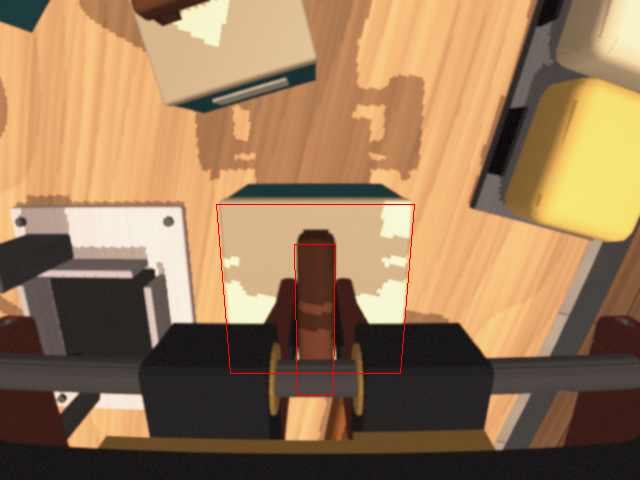

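Run:
```python
from h import *
from six import six
a=np.load("pics/w5.npy");c=cam("wrist",dict(tcp_pos=a[:3],eef_rot=a[3:]))
W=(c,[(-46,46,78),(46,46,78),(-8,35,108),(8,35,108),(-45,45,0),(45,45,0)],[(220,202),(411,201),(298,232),(335,232),(248,184),(383,184)])
x,f=six([W],[712,-61,51,.24,0,0]);print(a[:3],x[:3].round(1),np.degrees(x[3:]).round(2),f.round(1))
im=cv2.imread("pics/w5_raw.png")[160:360,190:440];cv2.imwrite("pics/w5c.png",cv2.resize(im,None,fx=3,fy=3,interpolation=cv2.INTER_CUBIC))
```

```text
[711.76351633 -61.24462789 145.17649138] [711.7 -61.3  46. ] [13.73 -1.61  0.4 ] [ 0.1 -5.   0.1 -4.1 -1.3  0.9  1.   0.8  1.6  0.4 -3.   0.3]
```

View pics/w5c.png

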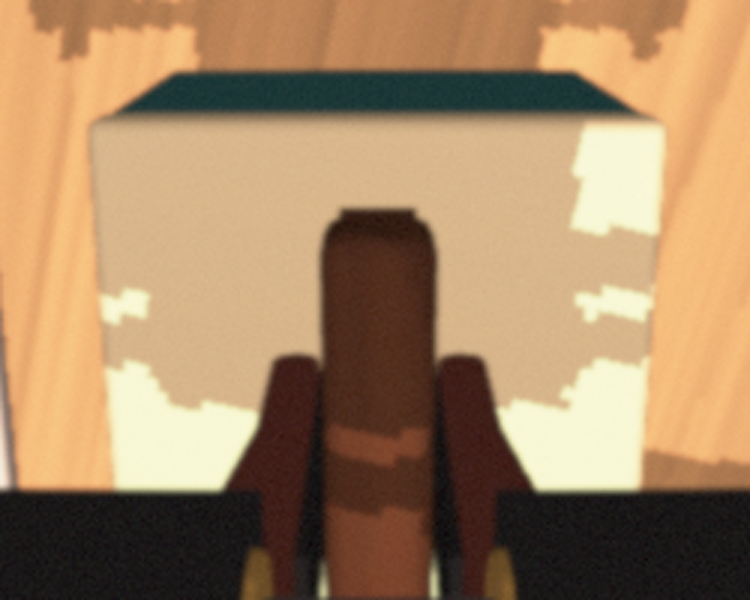

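Now the box hangs level: the far edge is at (220–411, 200) and the handle end face is visible. I'll carry it gently to the bay.

Run:
```python
from h import *
print(delta([552.2,-178.8,210],.2405))
```

```text
(array([-0.0654, -0.0765, -0.1825]), np.float64(-0.06), 'q6', np.float64(-0.34))
```

```bash
python3 -m handwheel '-0.01 0 0 0 5; -0.03 0 0 0 5; -0.05 0 0 0 5; -0.062 -0.002 -0.005 0 5; -0.065 -0.006 -0.015 0 5; -0.065 -0.013 -0.03 0 5; -0.065 -0.021 -0.05 0 5; -0.065 -0.029 -0.07 0 5; -0.065 -0.038 -0.09 0 5; -0.065 -0.046 -0.11 0 5'; python3 -m handwheel '0 -0.008 -0.02 0 5; 0 -0.017 -0.039 0 5; 0 -0.023 -0.055 0 5; 0 -0.027 -0.065 0 5; 0 -0.030 -0.0705 0 5; 0 -0.0305 -0.0725 0 5; 0 -0.0305 -0.0725 0 5; 0 -0.0305 -0.0725 0 5; 0 -0.0305 -0.0725 0 5'; python3 v.py w6
python3 - <<'E'
from h import *
im=cv2.imread("pics/w6_raw.png")[60:360,150:470];cv2.imwrite("pics/w6c.png",cv2.resize(im,None,fx=2,fy=2,interpolation=cv2.INTER_CUBIC))
print(delta([552.2,-178.8,110],.2405))
E
```

```text
clock: 15.7
tcp_pos: [612.8, -133.1, 208.3]
eef_rot: [2.802, 1.568, 3.041]
contact_force: [0.0, 0.7, -7.2]
grip_width: 0.176
clock: 16.6
tcp_pos: [553.0, -178.5, 209.7]
eef_rot: [-0.228, 1.571, 0.012]
contact_force: [0.8, 0.0, -7.7]
grip_width: 0.178
16.6 [ 552.96733311 -178.46798269  209.66236131] [ 0.76825757  0.04514542 -7.66473691] [-0.33  0.39  1.75  0.    1.   -0.57]
(array([ 0.0996, -0.0001, -0.0008]), np.float64(-0.03), 'q6', np.float64(-0.57))
```

View pics/w6c.png

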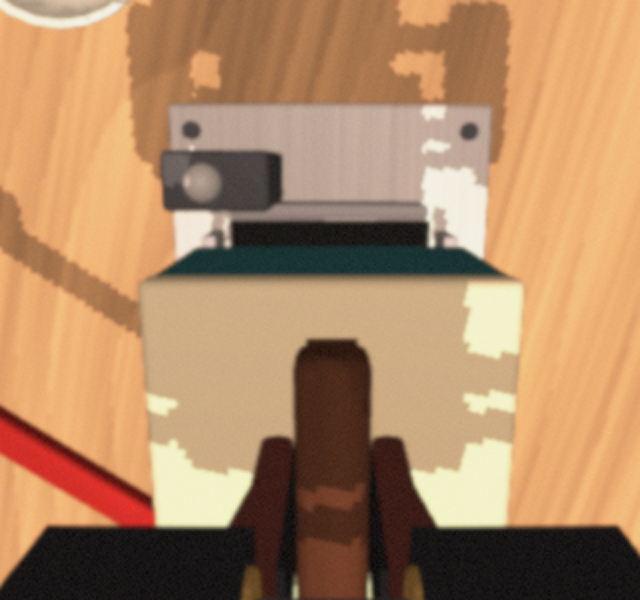

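```bash
python3 -m handwheel '0.015 0 -0.0008 0 5; 0.035 0 -0.0008 0 5; 0.055 0 -0.0008 0 5; 0.068 0 -0.0008 0 5; 0.074 0 -0.0008 0 5; 0.079 0 -0.0008 0 5; 0.084 0 -0.0008 0 5; 0.089 0 -0.0008 0 5; 0.089 0 -0.0008 0 5';python3 -m handwheel '0.003 0 0 0 5; 0.005 0 0 0 5; 0.007 0 0 0 5; 0.007 0 0 0 5'
```

```text
clock: 17.55
tcp_pos: [551.5, -179.0, 120.4]
eef_rot: [2.633, 1.57, 2.872]
contact_force: [-1.4, 0.7, -7.2]
grip_width: 0.179
clock: 17.95
tcp_pos: [551.5, -179.0, 113.5]
eef_rot: [2.547, 1.57, 2.786]
contact_force: [-0.9, 0.3, -7.4]
grip_width: 0.175
```

```bash
python3 -m handwheel '0.002 0 0 0 5; 0.003 0 0 0 5; 0.004 0 0 0 5; 0.005 0 0 0 5; 0.005 0 0 0 5; 0.005 0 0 0 5' 20; python3 -m handwheel '0 0 0 0 40; 0 0 0 0 40;0 0 0 0 40';python3 -m handwheel '-0.02 0 0 0 40; -0.06 0 0 0 40;-0.1 0 0 0 40; -0.13 0 0 0 40; -0.13 0 0 0 40; -0.13 0 0 0 40'; python3 v.py w7
python3 - <<'E'
from h import *
a=np.load("pics/w7.npy");c=cam("wrist",dict(tcp_pos=a[:3],eef_rot=a[3:]));im=cv2.imread("pics/w7_raw.png");i2=im.copy()
b=[552,-178.8,.2405]
for P in [[(-46,-46,92),(46,-46,92),(46,46,92),(-46,46,92)],[(-8,-35,122),(8,-35,122),(8,35,122),(-8,35,122)]]:
    cv2.polylines(i2,[proj(c,place(b,P)).round().astype(int)],True,(0,0,255),1)
f=lambda i:cv2.resize(i[80:380,200:430],None,fx=1.7,fy=2)
cv2.imwrite("pics/w7c.png",cv2.hconcat([f(im),f(i2)]))
E
```

```text
clock: 18.55
tcp_pos: [551.6, -179.1, 109.7]
eef_rot: [-1.662, 1.571, -1.423]
contact_force: [-5.3, 1.6, 6.5]
grip_width: 0.18
clock: 18.85
tcp_pos: [552.4, -179.2, 109.0]
eef_rot: [-0.551, 1.569, -0.311]
contact_force: [0.1, 0.0, -0.2]
grip_width: 0.392
clock: 19.45
tcp_pos: [552.0, -179.1, 239.1]
eef_rot: [-0.573, 1.569, -0.334]
contact_force: [-0.1, -0.5, 0.1]
grip_width: 0.401
19.45 [ 552.01941873 -179.1168644   239.13548082] [-0.08280588 -0.5321467   0.12299227] [-0.33  0.35  1.73  0.    1.06 -0.57]
```

View pics/w7c.png

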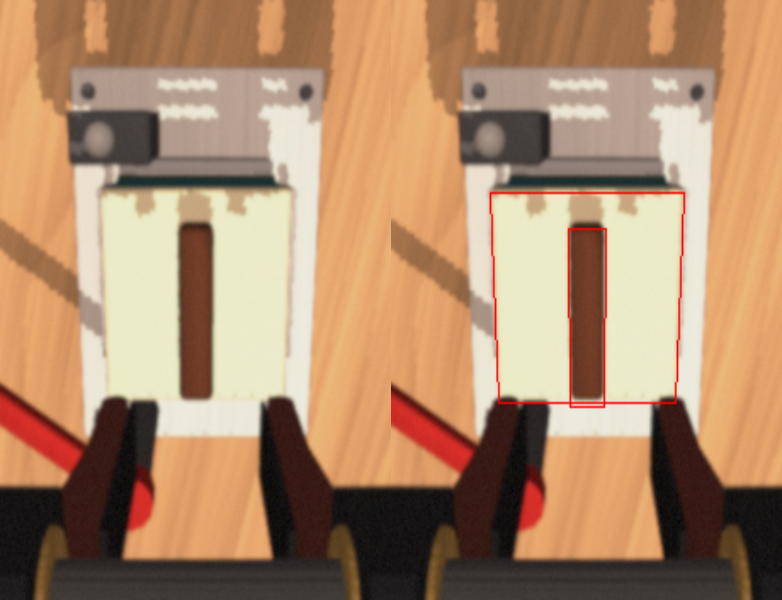

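The box is seated squarely (lid matches the predicted outline within about 1 px). Next is the keeper: compute knob approach and arc.

```bash
cat > k.py <<'E'
from h import *
b=[552.2,-178.8,.2405]
pv=place(b,[(-34,-83,101)])[0]
def knob(q,r=150): return pv[:2]+r*np.array([np.cos(b[2]+np.pi/2+q),np.sin(b[2]+np.pi/2+q)])
E
python3 - <<'E'
from k import *
v=np.array([397.1,-214.8])-pv[:2];q=np.arctan2(v[1],v[0])-b[2]-np.pi/2;print(pv,np.hypot(*v),q)
print(delta([397.1,-214.8,200],b[2]+q))
E
```

```text
[ 538.94817998 -267.50957821  101.        ] 151.3248353657482 0.9745172725169571
(array([ 0.0381,  0.0017, -0.1583]), np.float64(-55.89), 'q6', np.float64(-0.57))
```

```bash
python3 -m handwheel '0 0 -0.02 -8 40; 0 0.0015 -0.05 -16 40; 0 0.0015 -0.085 -24 40; 0 0.0015 -0.12 -32 40; 0 0.0015 -0.145 -40 40; 0 0.0015 -0.158 -48 40; 0 0.0015 -0.158 -55.9 40; 0 0.0015 -0.158 -55.9 40; 0 0.0015 -0.158 -55.9 40'; python3 v.py w8;python3 - <<'E'
from k import *
print(delta([397.1,-214.8,128],b[2]+.9745))
E
```

```text
clock: 20.4
tcp_pos: [397.5, -214.8, 237.7]
eef_rot: [1.388, 1.569, 2.6]
contact_force: [-1.7, -0.1, -0.4]
grip_width: 0.401
20.4 [ 397.4883145  -214.81099995  237.69690937] [-1.73993679 -0.1092875  -0.35782423] [-0.52  0.16  1.99  0.    0.99 -1.73]
(array([ 0.1099,  0.0004, -0.0002]), np.float64(-0.17), 'q6', np.float64(-1.73))
```

View pics/w8.png

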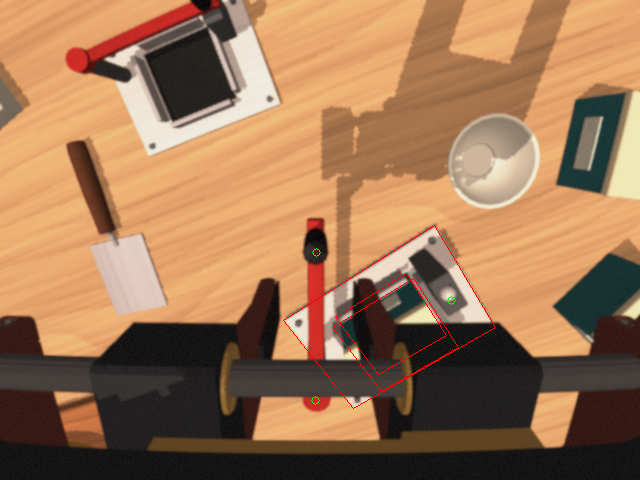

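```bash
python3 -m handwheel '0.04 0 0 0 40; 0.08 0 0 0 40; 0.1 0 0 0 40; 0.109 0 0 0 40; 0.109 0 0 0 40; 0.109 0 0 0 10;0.109 0 0 0 10;0.109 0 0 0 10;0.109 0 0 0 10' 25
python3 - <<'E'
from k import *
s=read_state();R=Ro.from_euler("xyz",s["eef_rot"]).as_matrix()
k0=s["tcp_pos"][:2];v=k0-pv[:2];q0=np.arctan2(v[1],v[0])-b[2]-np.pi/2;print(q0,np.hypot(*v))
for q in np.linspace(q0,-.01,13)[1:]:
    d=R.T@np.r_[knob(q,np.hypot(*v))-k0,0]/1000;print(round(q,3),d.round(4),round(np.degrees(q0-q),1))
E
```

```text
clock: 21.35
tcp_pos: [398.6, -215.4, 130.7]
eef_rot: [-1.695, 1.568, -0.48]
contact_force: [0.5, -0.0, 3.9]
grip_width: 0.2
0.9750767751832039 149.69486482848708
0.893 [-0.     -0.0005  0.0123] 4.7
0.811 [-0.     -0.002   0.0245] 9.4
0.729 [-0.     -0.0045  0.0365] 14.1
0.647 [ 0.     -0.008   0.0483] 18.8
0.565 [ 0.     -0.0124  0.0597] 23.5
0.483 [ 0.     -0.0177  0.0708] 28.2
0.4 [ 0.     -0.024   0.0814] 32.9
0.318 [ 0.     -0.0311  0.0914] 37.6
0.236 [ 1.000e-04 -3.900e-02  1.008e-01] 42.3
0.154 [ 1.000e-04 -4.760e-02  1.096e-01] 47.0
0.072 [ 1.000e-04 -5.690e-02  1.176e-01] 51.7
-0.01 [ 1.000e-04 -6.690e-02  1.248e-01] 56.4
```

```bash
python3 -m handwheel '0 -0.0005 0.0123 4.7 10; 0 -0.002 0.0245 9.4 10; 0 -0.0045 0.0365 14.1 10; 0 -0.008 0.0483 18.8 10; 0 -0.0124 0.0597 23.5 10; 0 -0.0177 0.0708 28.2 10; 0 -0.024 0.0814 32.9 10; 0 -0.0311 0.0914 37.6 10; 0 -0.039 0.1008 42.3 10; 0 -0.0476 0.1096 47 10' 40
python3 - <<'E'
from k import *
s=read_state();R=Ro.from_euler("xyz",s["eef_rot"]).as_matrix()
k0=s["tcp_pos"][:2];v=k0-pv[:2];q0=np.arctan2(v[1],v[0])-b[2]-np.pi/2;print(q0,np.hypot(*v))
for q in (.15,.1,.05,.02,0,-.02,-.04):
    d=R.T@np.r_[knob(q)-k0,0]/1000;print(round(q,3),d.round(4),round(np.degrees(q0-q),1))
E
```

```text
clock: 22.35
tcp_pos: [482.0, -129.4, 130.7]
eef_rot: [-0.967, 1.568, -0.575]
contact_force: [0.9, -7.1, 1.3]
grip_width: 0.197
0.1503717977513821 149.35514884259217
0.15 [-0.      0.0006  0.0001] 0.0
0.1 [0.     0.0004 0.0076] 2.9
0.05 [ 0.     -0.0001  0.015 ] 5.8
0.02 [ 0.     -0.0006  0.0195] 7.5
0 [ 0.     -0.0011  0.0225] 8.6
-0.02 [ 0.     -0.0015  0.0254] 9.8
-0.04 [ 0.0001 -0.0021  0.0284] 10.9
```

Bar at about 0.15 with a light load. Next I'll push through the detent to the stop.

```bash
python3 -m handwheel '0 0 0.0076 2.9 10; 0 0 0.015 5.8 10; 0 -0.0006 0.0195 7.5 10; 0 -0.001 0.0225 8.6 10; 0 -0.001 0.0225 8.6 10;0 -0.001 0.0225 8.6 10'
python3 - <<'E'
from k import *
s=read_state();v=s["tcp_pos"][:2]-pv[:2];print(np.arctan2(v[1],v[0])-b[2]-np.pi/2,np.hypot(*v),s["contact_force"]@np.array([np.cos(b[2]),np.sin(b[2]),0]))
E
```

```text
clock: 22.95
tcp_pos: [503.2, -122.6, 130.7]
eef_rot: [-0.892, 1.567, -0.647]
contact_force: [2.1, -7.4, 1.0]
grip_width: 0.197
0.001389386961466732 149.21605672266216 0.3079786409161707
```

```bash
python3 -m handwheel '0 0 0.0015 0 10; 0 0 0.003 0 10; 0 0 0.003 0 10'; python3 -m handwheel '0 0 0.0015 0 10; 0 0 0.003 0 10; 0 0 0.003 0 10'
python3 - <<'E'
from k import *
s=read_state();v=s["tcp_pos"][:2]-pv[:2];print(np.arctan2(v[1],v[0])-b[2]-np.pi/2,np.hypot(*v),s["contact_force"]@np.array([np.cos(b[2]),np.sin(b[2]),0]))
E
```

```text
clock: 23.25
tcp_pos: [503.5, -122.4, 130.5]
eef_rot: [-2.407, 1.567, -2.161]
contact_force: [-8.2, -12.5, 10.4]
grip_width: 0.198
clock: 23.55
tcp_pos: [503.7, -122.2, 130.3]
eef_rot: [-2.951, 1.562, -2.704]
contact_force: [-18.4, -17.4, 16.1]
grip_width: 0.198
-0.002300378763980815 149.51444190412562 -22.005745644544955
```

The stop is reached: reaction rises to 22 N with no more travel. I'll relax, release, go up and look.

```bash
python3 -m handwheel '0 0 -0.003 0 10; 0 0 -0.004 0 10; 0 0 -0.004 0 40; 0 0 -0.004 0 40; 0 0 -0.004 0 40;0 0 -0.004 0 40'; python3 -m handwheel '-0.03 0 -0.002 0 40; -0.07 0 -0.002 0 40; -0.11 0 -0.002 0 40; -0.14 -0.05 -0.002 0 40; -0.14 -0.09 -0.002 0 40; -0.14 -0.09 -0.002 0 40; -0.14 -0.09 -0.002 0 40'; python3 v.py w9
python3 - <<'E'
from h import *
for n,(x,y) in(("scene",(160,200)),("side",(280,230))):
    im=snapshot(n)[:,:,::-1];cv2.imwrite(f"pics/{n}9.png",im);cv2.imwrite(f"pics/{n}9c.png",cv2.resize(im[y:y+170,x:x+130],None,fx=3,fy=3,interpolation=cv2.INTER_CUBIC))
cv2.imwrite("pics/both9.png",cv2.hconcat([cv2.imread(f"pics/{n}9c.png") for n in("scene","side")]))
E
```

```text
clock: 24.15
tcp_pos: [503.8, -120.5, 129.7]
eef_rot: [1.461, 1.571, 1.706]
contact_force: [0.3, 0.3, -0.1]
grip_width: 0.397
clock: 24.85
tcp_pos: [523.4, -208.9, 269.4]
eef_rot: [2.055, 1.57, 2.298]
contact_force: [-0.6, -0.0, -0.0]
grip_width: 0.403
24.85 [ 523.38591081 -208.93867349  269.39461579] [-0.58018622 -0.02860119 -0.02035453] [-0.4   0.29  1.73  0.    1.11 -0.64]
```

View pics/w9.png

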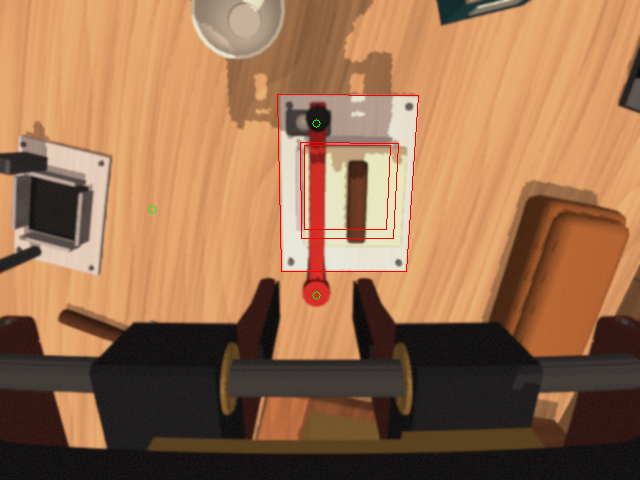

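View pics/both9.png

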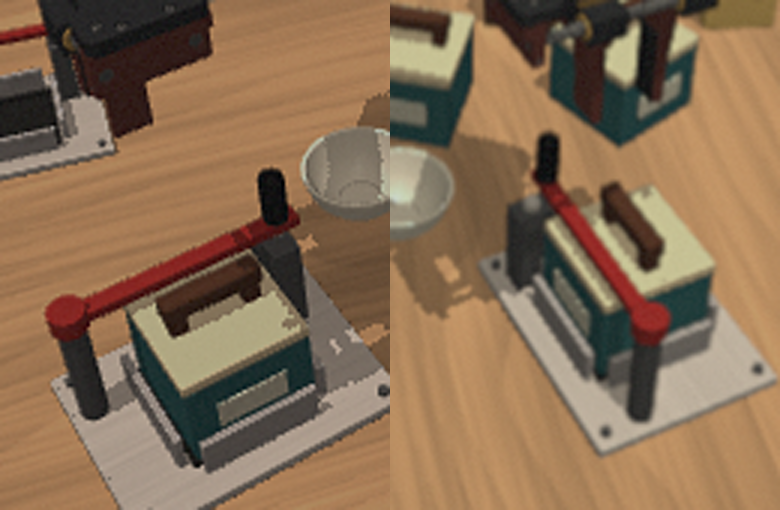

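View pics/scene9.png

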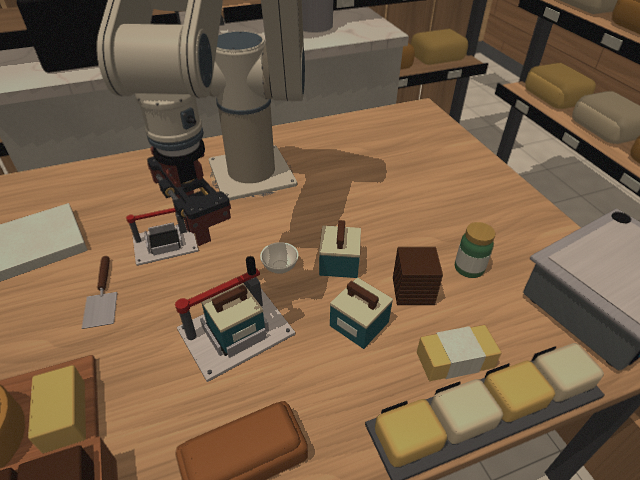

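The bar is shut (hub (316,294), knob (316,123), parallel to the handle), the box sits flat in the bay, and the other goods look unmoved. Handing in.

```bash
python3 -c "
from plant import *
print(sign_off(), read_state()['clock'])"
```

```text
the job is handed in; nothing more can be done
the job is handed in; nothing more can be done
```

The full box is in the cradle and the red keeper bar is shut over it. I handed the job in at about 25 s of the 72 s allowed. `sign_off` gives no verdict.

- **Finding it:** I hefted only the box nearest the jar. It read about 7.2 N (roughly 0.74 kg), well above the lighter boxes' 0.45 kg limit, so I lifted neither of the other two.
- **First seating failed:** The box had tilted about 8° in the grip, caught a guide wall, and the press tilted it to about 14°. Wrist force peaked near 95 N (limit 120 N). I can't tell whether the arm itself pressed on anything.
- **Fix:** I set it on free counter to level it and gripped it again at the handle centre with 60 N. It then went in level with no contact until the pan. After release, its lid matched the predicted outline to about 1 px.
- **Keeper:** I swung the bar by its knob past the detent. At the stop the reaction rose to 22 N with no further travel, and the measured angle was about 0.00 rad. After release it still looked shut and parallel to the handle.
- **Last checks:** The gripper was clear with about 0 N on the tool, and the other goods looked unmoved in the final scene view. I judged that by eye rather than measuring it. The images agree with each other to about 2–3 mm.

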